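# Flip a circuit board onto the test plate with a push

## Robot

A 6-joint arm with a two-finger parallel gripper is mounted at the origin on the work surface. World frame = base frame: x ahead of the robot, y to its left, z up, the work surface at z = 0. Lengths are in mm, angles in degrees, forces in N, time in s.
With the tool pointing down it reaches from about 325 to 875 mm from the base axis. Payload 4.4 kg.
Tool frame: the origin (TCP) lies midway between the tips of the shut fingers; the grasp point (between the pads) lies 19 mm behind it; z points along the fingers, y is the line along which they close (so a half turn about z gives the same grasp; the last joint's range is limited). The gripper opens to 85 mm and grips with 20 to 120 N. Pads are 22 mm wide; open, the fingers measure 114 mm over their backs; the gripper's body (76 mm by 85 mm) begins 54 mm behind the grasp point. The pads swing forward as they close: fully open they stand 13 mm farther back than shut.
Start: joints at [-82.821, 11.837, 88.321, -0, 79.842, -8.623], TCP at [156.569, -553.275, 231.282] pointing down, gripper open.
Joint ranges: [-156.59, 156.59], [-49.26, 127.26], [12.9, 141.05], [-63.56, 243.56], [4.71, 150.69], [-161.64, 161.64]. Speed limits (degrees/s): [159.86, 159.86, 180, 180, 180, 180].

## Interface

Orientations are given as [roll, pitch, yaw] about the fixed x, y, z axes, in that order (R = Rz(yaw) Ry(pitch) Rx(roll)).
In Python, from plant import r gives the robot as it stands.
- The arm moves only by the tool servo_tool, never from a script. Its argument "steps" is a list that holds one entry, the list of rows, each a list of 7 numbers: the shift along the tool's x, y, z in m, then the turn, a rotation vector about the tool's x, y, z in degrees, then the opening, from 0 (shut) to 1 (fully open). A call has 1 to 12 rows; each row is the pose to reach, as a shift and turn from the pose commanded when the call began, along the tool's axes at that moment; what a row does not reach only later rows make up. A row lasts 1/8 s, in which the tool goes at most 62.5 mm and 10.7 degrees, less where a joint would pass 70% of its speed; a pose out of reach is approached as far as the arm can. A call with a gripper value outside its range is refused whole. The fingers move at their own pace and stop on an object; the grip force is fixed at half the most. Time passes only in rows, so rows that repeat a pose let the fingers close. It gives the time, the measured TCP pose, the force, the opening and the grip force at its end, in the units of the state.
- r.get_obs(): the state, without advancing time (a new reading comes with each control period).
- r.read_camera(name): name is "scene" or "top" or "wrist"; returns (picture, depth): 384x512x3 uint8, blue, green, red; 384x512 float32, mm along the optical axis (not along the pixel's ray), 0 where there is no reading.
- r.get_calibration(name): a dict with "K" (3x3 intrinsics, pixels), "k1" (the pictures are not rectified: a ray, as slopes to the right and down, at radius r is drawn at 1 + k1 r^2 times it, then the intrinsics apply), "origin" and "attitude" of the camera in the world. Camera axes: x right, y down, z forward; pixel columns grow to the right and rows downward; lengths in mm; the calibration is good to about 2 mm. A picture is of the moment at which its call begins: read the wrist's pose just before it. get_calibration takes no time and is no camera call; for the wrist camera it gives the pose at the moment of the call.
- r.job_done(): hands the job in; it is judged then, once.
The state is a dict: "time": time; "joint_positions": joint angles; "dq": joint speeds; "joint_torque": joint torques, N m; "ee_pos": TCP position; "ee_rot": TCP orientation; "ft_force": force on the tool from outside, world axes, zero at the start; "moment": the same for the moment, N m; "opening": opening from 0.0 (shut) to 1.0 (fully open); "gripper_force": force on a finger pad.
Only numpy, scipy, OpenCV 4.12 (cv2) and the standard library are available. Lean on these libraries where they do the work, as an engineer would, in place of code of your own. Each camera call takes 0.05 s, during which the arm holds its last target. There are 200 camera calls.

## Task

The green circuit board lies on the bench with its metal shield can facing down. Without ever picking it up, push it with the fingertips against the near edge of the raised aluminium test plate until it tips up on that edge and flips over onto the plate, shield can up, then push it along the plate until it sits square against the blue back stop. Leave the screwdriver, the jar, the heat sink and the blue board where they are, and back off at the end.

Things in the scene. Friction and masses are not known exactly. Their poses are not given: they have to be found in the camera images.
- board: Green board 70 (x) x 60 (y) x 3 mm, 60 g, with a metal can 62 x 52 x 7 mm centred on its -z face: 10 mm thick in all. Origin in the middle of the whole. At the start it stands on the can, z up, green edges overhanging at 7 to 10 mm height, x pointing to the plate within 0.3 rad; z down once flipped. Fingertips pushing its rear edge to the plate and rising with it take that edge up by friction.
- plate: Raised test plate fixed to the bench: aluminium slab 130 (x) x 120 (y) mm with a grey mat, top 14 mm above the bench. Origin at the centre of its underside. Its near edge, a vertical wall 14 mm high, is at x = -65 mm, facing the board; its +x is the way to push. A blue back stop over its full width, top 24 mm above the bench, has its face at x = +53 mm.
- plate_edge (a point): Middle of the upper rim of the plate's near edge, 14 mm above the bench; axes as the plate's
- plate_stop (a point): Middle of the foot of the back stop's face, on the plate's top; axes as the plate's
- screwdriver: Loose screwdriver, 150 mm long along its x, lying on the bench beside the work; to be left alone
- jar: Loose amber jar with white cap, 40 mm across, 50 mm high, origin at its underside; to be left alone
- heatsink: Loose dark finned heat sink, 40 x 40 x 25 mm, origin at its underside; to be left alone
- spare_board: Loose blue circuit board with black and steel parts on top, 100 (x) x 60 (y) mm, 15 mm high, origin at its underside; to be left alone
- board_front (a point): Middle of the green board's +x edge (35 mm from its centre), the edge nearer the plate at the start, at mid-thickness of the whole
- board_rear (a point): Middle of the green board's -x edge, the far edge from the plate at the start, at mid-thickness of the whole
Not all that is in view belongs to the job. There is more than one size of the board; the job needs the middle-sized. Several things have the shape of the plate; the one meant has the colours described above.

How it is judged:
By the outcome, as a careful person would: the job done as asked, in the order asked, and still so for the second after the job is handed in, with the robot touching nothing.
It also fails if it takes over 54 s, if anything falls off the work surface, if the arm or the gripper's body presses on something with over 40 N, if the wrist force passes 120 N, or if a joint passes its speed limit or range.

## Working session

There is one attempt and no reset: what is moved stays moved. The work goes in short steps, Python scripts to look and compute and a tool call to move; the robot and the scene stay as the last step left them, time stands still between calls to the robot, and variables do not carry over. Pictures are saved under pics/ and viewed, at most 10 in all, crops included, and the job is handed in when it is done.

Besides the shell and the picture viewer there is one more tool, called after "Emit:" as name(argument=value, ...) on one line, values as JSON. servo_tool: Moves the arm, as the interface text tells. Its arguments: {"type":"object","properties":{"steps":{"type":"array"}},"required":["steps"]}

```bash
mkdir -p pics; ls; cat > h.py <<'E'
import numpy as np, cv2
from plant import r
from scipy.spatial.transform import Rotation as R
def cal(n):
    c=r.get_calibration(n); return c
def att(c):
    a=np.array(c["attitude"],float)
    return a if a.shape==(3,3) else R.from_euler('xyz',a,degrees=True).as_matrix()
def ray(c,u,v):
    K=np.array(c["K"]); d=np.array([(u-K[0,2])/K[0,0],(v-K[1,2])/K[1,1]])
    s=d.copy()
    for _ in range(10): s=d/(1+c["k1"]*(s@s))
    return np.array(c["origin"],float),att(c)@np.array([s[0],s[1],1.])
def onplane(c,u,v,z):
    o,d=ray(c,u,v); return o+d*(z-o[2])/d[2]
def atdepth(c,u,v,dep):
    o,d=ray(c,u,v); return o+d*dep
E
python3 - <<'E'
from h import *
for n in ("scene","top"):
    c=cal(n); print(n,c)
    p,d=r.read_camera(n); cv2.imwrite(f"pics/{n}0.png",p); np.save(f"pics/{n}0.npy",d)
print(r.get_obs())
a=[cv2.imread(f"pics/{n}0.png") for n in("scene","top")]
E
```

```text
pics
scene {'K': array([[438.2186298 ,   0.        , 262.93207175],
       [  0.        , 438.2186298 , 184.88892592],
       [  0.        ,   0.        ,   1.        ]]), 'k1': -0.07912019991564499, 'origin': array([1089.04906477,  381.00928685,  754.37340668]), 'attitude': array([-139.84986923,    0.71838331,  120.04807691])}
top {'K': array([[375.75561157,   0.        , 252.19877197],
       [  0.        , 375.75561157, 188.52503476],
       [  0.        ,   0.        ,   1.        ]]), 'k1': 0.02477296424352991, 'origin': array([430.91309971, 120.18137056, 761.76533324]), 'attitude': array([-1.66583088e+02, -1.24600036e-01, -9.65903505e+01])}
{'time': 0.1, 'joint_positions': array([-8.28207693e+01,  1.18792349e+01,  8.83969956e+01, -9.42781999e-04,
        7.98423184e+01, -8.62307438e+00]), 'dq': array([ 0.06495106, -0.16620755, -0.13917302, -0.07725731,  0.10253977,
        0.06083266]), 'joint_torque': array([-2.17797929e-04, -3.84094584e+01, -2.92549717e+01, -3.21861862e-04,
        4.79264825e-03, -1.12471849e-05]), 'ee_pos': array([ 156.4799771 , -552.58316941,  230.24002748]), 'ee_rot': array([-1.79882652e+02, -1.68572648e-02,  1.58024550e+01]), 'ft_force': array([ 0.49270161, -0.67804344, -0.30798581]), 'moment': array([-0.02428598,  0.03699248, -0.01039225]), 'gripper_force': 0.0, 'opening': 0.9989849982969545}
```

View pics/scene0.png

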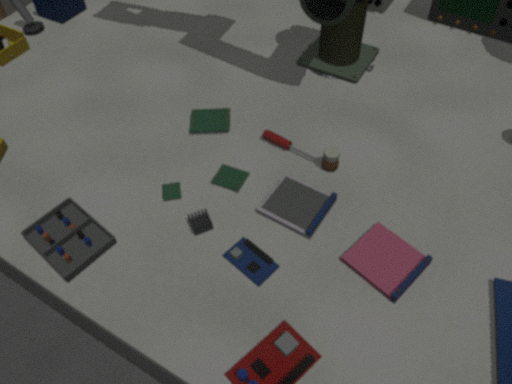

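View pics/top0.png

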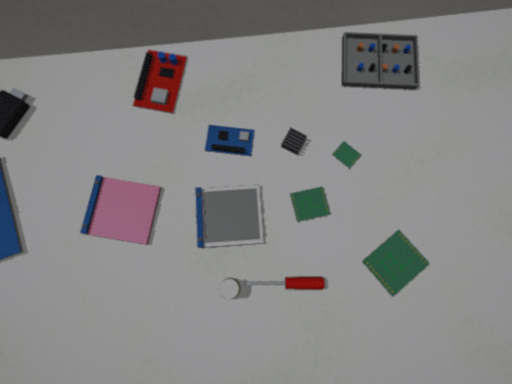

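Top view: green boards at (311,204) (middle), (347,155) (small) and (396,262) (large). Plates: grey mat with blue stop at (230,215), and a pink decoy at (122,210). By the description I choose the board at (311,204) and the plate at (230,215). Next I measure both and check them in a crop.

```bash
cat >> h.py <<'E'
def rect(c,mask,near,z):
    cs,_=cv2.findContours(mask.astype(np.uint8),cv2.RETR_EXTERNAL,cv2.CHAIN_APPROX_NONE)
    cs=[k for k in cs if cv2.contourArea(k)>60]
    k=min(cs,key=lambda k:np.hypot(*(np.array(cv2.minAreaRect(k)[0])-near)))
    P=np.array([onplane(c,u,v,z)[:2] for u,v in k[:,0,:].astype(float)],np.float32)
    (x,y),(w,h),a=cv2.minAreaRect(P); return np.round([x,y,w,h,a],1),P
def masks(p):
    hsv=cv2.cvtColor(p,cv2.COLOR_BGR2HSV); H,S,V=[hsv[...,i].astype(int) for i in range(3)]
    return dict(green=(H>55)&(H<95)&(S>90),blue=(H>100)&(H<130)&(S>110),mat=(V<140)&(S<60),red=((H<8)|(H>172))&(S>150))
E
python3 - <<'E'
from h import *
near=dict(top=dict(board=(311,204),small=(347,155),big=(396,262),mat=(232,215),stop=(200,217),sp=(230,140),hs=(295,140),sd=(305,283)),
 scene=dict(board=(230,178),small=(172,191),big=(210,121),mat=(295,203),stop=(321,214),sp=(250,260),hs=(200,222),sd=(277,140)))
zz=dict(board=10,small=10,big=10,mat=14,stop=24,sp=2,hs=25,sd=10)
kk=dict(board='green',small='green',big='green',mat='mat',stop='blue',sp='blue',hs='mat',sd='red')
for n in near:
    c=cal(n);p=cv2.imread(f"pics/{n}0.png");m=masks(p)
    for o in near[n]: print(n,o,rect(c,m[kk[o]],near[n][o],zz[o])[0])
c=cal('top');d=np.load('pics/top0.npy')
for q in [(311,204),(230,215),(280,240),(229,289),(295,140)]: print(q,np.round(atdepth(c,*q,d[q[1],q[0]]),1))
p=cv2.imread("pics/top0.png")[110:320,170:380]; cv2.imwrite("pics/crop0.png",cv2.resize(p,None,fx=2.8,fy=2.8,interpolation=cv2.INTER_CUBIC))
E
```

```text
top board [564.3 -14.5  56.7  64.3   5.6]
top small [ 660.2 -106.6   41.8   36.7   41.7]
top big [ 429.8 -163.7   83.3   96.1   32.4]
top mat [558.2 149.4 140.1 125.4  87.5]
top stop [562.3 209.3  10.4  84.4  87.4]
top sp [723.  134.1  96.6  57.5  76.7]
top hs [694.3  -2.6  54.3  51.2  55.4]
top sd [411.3  18.8  72.1  20.6  83.5]
scene board [566.6 -19.   50.8  55.9   5.7]
scene small [566.6 -19.   50.8  55.9   5.7]
scene big [ 428.2 -169.4   79.3   80.7   35.1]
scene mat [ 393.  -116.7 1332.7 1873.3   28.4]
scene stop [563.8 207.5  11.6  83.7  86.7]
scene sp [725.1 130.6  95.7  55.5  76.8]
scene hs [ 403.3 -109.3 1312.9 1845.5   28.4]
scene sd [407.   13.3  73.4  23.9  85.8]
(311, 204) [563.3 -17.5   8.4]
(230, 215) [558.6 148.7  14. ]
(280, 240) [498.8  54.2  -0.7]
(229, 289) [416.7 163.   49.3]
(295, 140) [702.3  -3.7  13.7]
```

View pics/crop0.png

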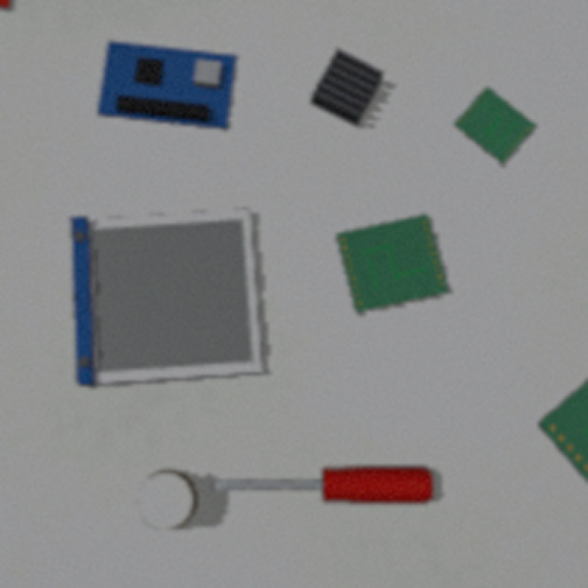

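The crop confirms it: grey mat with white rim and blue stop on the left, near edge at crop x≈262, and the middle board at crop (393,263). I'll refine the poses from depth footprints and edge lines.

```bash
python3 - <<'E'
from h import *
c=cal('top');d=np.load('pics/top0.npy');p=cv2.imread('pics/top0.png')
v,u=np.mgrid[100:320,170:390]; 
W=np.array([atdepth(c,a,b,d[b,a]) if d[b,a]>0 else [0,0,-99] for a,b in zip(u.ravel(),v.ravel())]).reshape(*u.shape,3)
Z=W[...,2]; print('bench std',Z[120:140,110:130].std(),Z[120:140,110:130].mean())
def near(x,y,rad): return np.hypot(W[...,0]-x,W[...,1]-y)<rad
for nm,(x,y,rad),lo,hi in [('plate',(560,150,105),8,35),('stop',(560,205,80),19,35),('board',(565,-16,50),5,15)]:
    m=(Z>lo)&(Z<hi)&near(x,y,rad); m=cv2.morphologyEx(m.astype(np.uint8),cv2.MORPH_OPEN,np.ones((3,3)))
    P=W[m>0][:,:2].astype(np.float32); print(nm,np.round(cv2.minAreaRect(P),1) if 0 else cv2.minAreaRect(P),P.mean(0),W[m>0][:,2].mean())
# mat: tight threshold
hsv=cv2.cvtColor(p,cv2.COLOR_BGR2HSV); print(hsv[215,230],hsv[215,258],hsv[240,280],hsv[204,311])
m=(cv2.medianBlur(p,3)[...,1]<120)&(hsv[...,1]<50)
m=cv2.morphologyEx(m.astype(np.uint8),cv2.MORPH_OPEN,np.ones((7,7)))
print('mat',rect(c,m,(232,215),14)[0])
# near rim line by gradient max along rows
g=cv2.GaussianBlur(p,(3,3),0)[...,1].astype(float)
pts=[]
for row in range(190,243,2):
    s=g[row,252:275]; k=np.argmin(np.diff(s)); pts.append(onplane(c,252+k+.5,row,14)[:2])
pts=np.array(pts,np.float32); l=cv2.fitLine(pts,cv2.DIST_HUBER,0,.01,.01).ravel(); print('rim',l, np.degrees(np.arctan2(l[1],l[0])))
# stop face
E
```

```text
bench std 5.159628740585967 -0.9626134669769135
plate ((559.4170532226562, 150.61782836914062), (129.96119689941406, 120.29666137695312), 87.37128448486328) [557.9294  151.47333] 14.410334024071359
stop ((562.3170166015625, 209.40878295898438), (12.164867401123047, 119.47899627685547), 87.32916259765625) [560.83563 209.27208] 23.164539847824738
board ((564.9119262695312, -15.384918212890625), (59.898590087890625, 70.3428726196289), 5.935093402862549) [564.6558   -15.177922] 9.084142259950658
[98 11 96] [105   4 122] [ 60   2 149] [ 74 145  88]
mat [559.2 148.5 112.  103.3  87.1]
rim [ 9.9873352e-01 -5.0312769e-02  5.6030347e+02  8.6347588e+01] -2.8839269
```

Emit:
servo_tool(steps=[[[0.517,-0.34,0.171,0,0,-71.5,0.35],[0.517,-0.34,0.171,0,0,-71.5,0.35],[0.517,-0.34,0.171,0,0,-71.5,0.35],[0.517,-0.34,0.171,0,0,-71.5,0.35],[0.517,-0.34,0.171,0,0,-71.5,0.35],[0.517,-0.34,0.171,0,0,-71.5,0.35],[0.517,-0.34,0.171,0,0,-71.5,0.35],[0.517,-0.34,0.171,0,0,-71.5,0.35],[0.517,-0.34,0.171,0,0,-71.5,0.35],[0.517,-0.34,0.171,0,0,-71.5,0.35],[0.517,-0.34,0.171,0,0,-71.5,0.35],[0.517,-0.34,0.171,0,0,-71.5,0.35]]])

```text
time: 1.6
ee_pos: [561.1, -84.6, 59.5]
ee_rot: [-179.9, -0.0, 87.4]
ft_force: [-0.4, -0.9, -0.1]
opening: 0.351
gripper_force: 0.0
```

Emit:
servo_tool(steps=[[[0,0,0.045,0,0,0,0.35],[0,0,0.052,0,0,0,0.35],[0,0,0.054,0,0,0,0.35],[0,0,0.055,0,0,0,0.35],[0,0,0.056,0,0,0,0.35],[0,0,0.057,0,0,0,0.35],[0,0,0.057,0,0,0,0.35]]])

```text
time: 2.48
ee_pos: [561.6, -85.3, 3.6]
ee_rot: [180.0, 0.0, 87.3]
ft_force: [0.3, 0.4, -0.4]
opening: 0.347
gripper_force: 0.0
```

```bash
python3 - <<'E'
from h import *
o=r.get_obs();print(o['ft_force'],o['ee_pos'])
c=cal('wrist');print(c);p,d=r.read_camera('wrist');cv2.imwrite('pics/w1.png',p)
E
```

```text
[ 0.3106272   0.39300751 -0.40102241] [561.60750703 -85.31729892   3.55339777]
{'K': array([[308.25165923,   0.        , 258.29610978],
       [  0.        , 308.25165923, 193.15208744],
       [  0.        ,   0.        ,   1.        ]]), 'k1': 0.01883782138855991, 'origin': array([565.09206484,  -3.64762245, 146.34533582]), 'attitude': array([ 1.61573988e+02, -3.93501171e-02, -2.71435934e+00])}
```

View pics/w1.png

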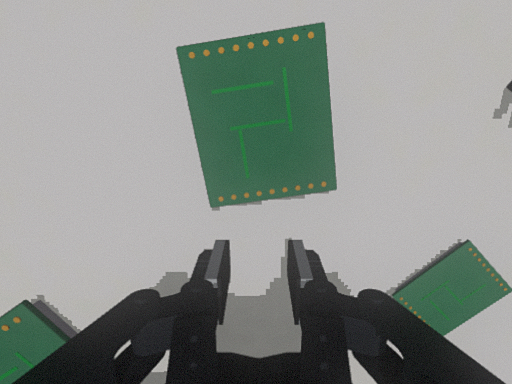

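Wrist view: the middle board is dead ahead (rear edge from (212,207) to (335,188)), the fingertips stand at (222,300) and (298,300), centred behind it. I'll probe a little lower.

Emit:
servo_tool(steps=[[[0,0,0.001,0,0,0,0.35],[0,0,0.002,0,0,0,0.35],[0,0,0.003,0,0,0,0.35],[0,0,0.003,0,0,0,0.35]]])

```text
time: 3.02
ee_pos: [561.3, -85.3, 0.1]
ee_rot: [-180.0, -0.0, 87.3]
ft_force: [-0.7, -0.1, -0.4]
opening: 0.349
gripper_force: 0.0
```

Emit:
servo_tool(steps=[[[0,0,0.001,0,0,0,0.35],[0,0,0.002,0,0,0,0.35],[0,0,0.003,0,0,0,0.35],[0,0,0.003,0,0,0,0.35]]])

```text
time: 3.52
ee_pos: [561.6, -85.4, -0.4]
ee_rot: [-180.0, 0.0, 87.3]
ft_force: [-6.3, 1.3, 15.6]
opening: 0.351
gripper_force: 7.5
```

Emit:
servo_tool(steps=[[[0,0,-0.006,0,0,0,0.35],[0.012,0,-0.006,0,0,0,0.35],[0.02,0,-0.006,0,0,0,0.35],[0.026,0,-0.006,0,0,0,0.35],[0.033,0,-0.006,0,0,0,0.35],[0.04,0,-0.006,0,0,0,0.35],[0.047,0,-0.006,0,0,0,0.35],[0.054,0,-0.006,0,0,0,0.35],[0.061,0,-0.006,0,0,0,0.35],[0.068,0,-0.006,0,0,0,0.35],[0.075,0,-0.006,0,0,0,0.35],[0.08,0,-0.006,0,0,0,0.35]]])

```text
time: 5.03
ee_pos: [565.3, -4.9, 3.3]
ee_rot: [180.0, 0.0, 87.3]
ft_force: [0.2, -1.0, -0.3]
opening: 0.347
gripper_force: 0.1
```

```bash
cat >> h.py <<'E'
def look(tag):
    c=cal('wrist');p,d=r.read_camera('wrist');cv2.imwrite(f'pics/{tag}.png',p);np.save(f'pics/{tag}.npy',d);return c,p,d
E
python3 - <<'E'
from h import *
o=r.get_obs();print(o['ft_force'],o['ee_pos'])
c,p,d=look('w2'); P=rect(c,masks(p)['green'],(260,150),10); print(P[0])
E
```

```text
[ 0.24567341 -1.02151238 -0.31826749] [565.2500235   -4.9462192    3.30043009]
[574.   41.   69.4  58.9  87.2]
```

View pics/w2.png

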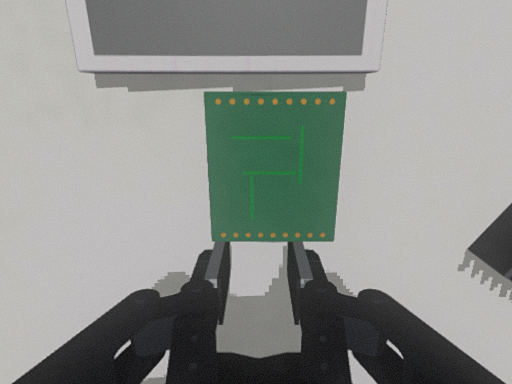

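Wrist view: the board is square to the rim (front edge at row 93, rim at row 72), and its rear edge sits on the fingertips (row 241), about 5 mm right of them. I'll recentre and push up to the wall.

Emit:
servo_tool(steps=[[[-0.004,0,0,0,0,0,0.4],[-0.003,0.006,0,0,0,0,0.4],[0,0.006,0,0,0,0,0.4],[0.004,0.006,0,0,0,0,0.4],[0.007,0.006,0,0,0,0,0.4],[0.009,0.006,0,0,0,0,0.4],[0.01,0.006,0,0,0,0,0.4],[0.01,0.006,0,0,0,0,0.4]]])

```text
time: 6.08
ee_pos: [571.7, 2.0, 3.4]
ee_rot: [180.0, 0.2, 87.4]
ft_force: [-1.0, -7.8, 0.1]
opening: 0.404
gripper_force: 4.0
```

Emit:
servo_tool(steps=[[[0,0,-0.002,0,0,0,0.4],[0.0005,0,-0.005,0,0,0,0.4],[0.0005,0,-0.008,0,0,0,0.4],[0.001,0,-0.011,0,0,0,0.4],[0.0015,0,-0.014,0,0,0,0.4],[0.002,0,-0.017,0,0,0,0.4],[0.003,0,-0.02,0,0,0,0.4],[0.004,0,-0.023,0,0,0,0.4],[0.005,0,-0.026,0,0,0,0.4],[0.0055,0,-0.028,0,0,0,0.4]]])

```text
time: 7.32
ee_pos: [572.2, 7.4, 32.0]
ee_rot: [180.0, 0.2, 87.3]
ft_force: [-1.6, -6.5, 2.6]
opening: 0.399
gripper_force: 3.9
```

```bash
python3 - <<'E'
from h import *
c,p,d=look('w3'); o=r.get_obs(); print(o['ft_force'],o['ee_pos'])
m=masks(p)['green']; 
n,l,s,ce=cv2.connectedComponentsWithStats(m.astype(np.uint8))
k=min((i for i in range(1,n) if s[i,4]>1500),key=lambda i:np.hypot(*(ce[i]-[265,150])))
v,u=np.nonzero(cv2.erode((l==k).astype(np.uint8),np.ones((5,5)))); W=np.array([atdepth(c,a,b,d[b,a]) for a,b in zip(u[::7],v[::7]) if d[b,a]>0])
ctr=W.mean(0); n_=np.linalg.svd(W-ctr,full_matrices=0)[2][2]; print(s[k],ctr,n_*np.sign(n_[2]), W[W[:,1].argsort()][[0,-1]])
E
```

```text
[-2.66544024 -8.20859753  3.15059967] [572.27334928   7.5089284   32.26029818]
[  199   104   120   137 14967] [573.34054044  51.88756637  24.11823203] [0.01842509 0.40695802 0.91326102] [[581.23911969  20.61972582  37.16935241]
 [548.65767649  82.58302496  10.60496464]]
```

It tips up: tilt is now 24° with the fingertips holding at 8 N. I'll continue along the arc.

Emit:
servo_tool(steps=[[[0.0015,0,-0.003,0,0,0,0.4],[0.0033,0,-0.0058,0,0,0,0.4],[0.0053,0,-0.0085,0,0,0,0.4],[0.0073,0,-0.011,0,0,0,0.4],[0.0095,0,-0.0135,0,0,0,0.4],[0.012,0,-0.016,0,0,0,0.4],[0.0145,0,-0.018,0,0,0,0.4],[0.017,0,-0.02,0,0,0,0.4],[0.02,0,-0.022,0,0,0,0.4],[0.023,0,-0.024,0,0,0,0.4]]])

```text
time: 8.62
ee_pos: [573.0, 33.0, 55.4]
ee_rot: [-180.0, -0.0, 87.3]
ft_force: [0.1, 0.4, -0.1]
opening: 0.398
gripper_force: 0.0
```

```bash
cat >> h.py <<'E'
def pose(tag):
    c,p,d=look(tag); o=r.get_obs(); print(o['ft_force'],o['ee_pos'])
    m=masks(p)['green']; n,l,s,ce=cv2.connectedComponentsWithStats(m.astype(np.uint8))
    ks=[i for i in range(1,n) if s[i,4]>300]; print([(s[i],ce[i].round()) for i in ks])
    k=min(ks,key=lambda i:np.hypot(*(ce[i]-[265,150])))
    v,u=np.nonzero(cv2.erode((l==k).astype(np.uint8),np.ones((3,3)))); W=np.array([atdepth(c,a,b,d[b,a]) for a,b in zip(u[::5],v[::5]) if d[b,a]>0])
    q=W.mean(0); n_=np.linalg.svd(W-q,full_matrices=0)[2][2]; print(q,n_*np.sign(n_[1]), W[W[:,2].argsort()][[0,-1]])
E
python3 -c "
from h import *
pose('w4')"
```

```text
[0.02398922 0.50350531 0.2052586 ] [573.23258867  33.348651    55.69064234]
[(array([ 212,  154,   94,   99, 7012], dtype=int32), array([259., 202.])), (array([352, 362,  31,  22, 411], dtype=int32), array([364., 375.]))]
[574.94915528  43.15268864  10.23331594] [-0.00183802  0.00266968 -0.99999475] [[586.279857    46.07729834   8.05465963]
 [562.24542865  56.12787292  12.26001214]]
```

View pics/w4.png

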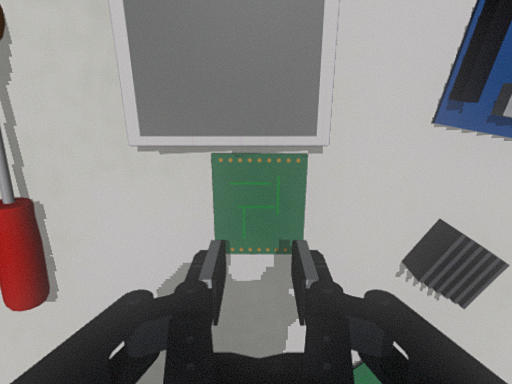

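The edge slipped under the tips, so the board is flat again but still square (rear edge at row 253, front at row 155, rim at row 145). It wasn't disturbed otherwise. I'll retry with the tips lower on the edge for more margin.

Emit:
servo_tool(steps=[[[-0.046,0.002,0,0,0,0,0.4],[-0.046,0.002,0.03,0,0,0,0.4],[-0.046,0.002,0.05,0,0,0,0.4],[-0.045,0.002,0.0546,0,0,0,0.4],[-0.04,0.002,0.0546,0,0,0,0.4],[-0.036,0.002,0.0546,0,0,0,0.4],[-0.033,0.002,0.0546,0,0,0,0.4],[-0.03,0.002,0.0546,0,0,0,0.4],[-0.028,0.002,0.0546,0,0,0,0.4],[-0.027,0.002,0.0546,0,0,0,0.4],[-0.027,0.002,0.0546,0,0,0,0.4]]])

```text
time: 10.05
ee_pos: [574.1, 2.0, 1.2]
ee_rot: [180.0, 0.4, 87.4]
ft_force: [-1.0, -12.3, 0.5]
opening: 0.404
gripper_force: 5.9
```

Emit:
servo_tool(steps=[[[0,0,-0.003,0,0,0,0.4],[0.0005,0,-0.006,0,0,0,0.4],[0.001,0,-0.009,0,0,0,0.4],[0.001,0,-0.012,0,0,0,0.4],[0.0015,0,-0.015,0,0,0,0.4],[0.0025,0,-0.018,0,0,0,0.4],[0.003,0,-0.021,0,0,0,0.4],[0.0045,0,-0.024,0,0,0,0.4],[0.0055,0,-0.0265,0,0,0,0.4],[0.0068,0,-0.029,0,0,0,0.4],[0.0085,0,-0.0315,0,0,0,0.4]]])

```text
time: 11.42
ee_pos: [574.9, 9.5, 33.8]
ee_rot: [179.9, 0.5, 87.4]
ft_force: [-3.3, -14.5, 7.9]
opening: 0.399
gripper_force: 7.2
```

```bash
python3 -c "
from h import *
pose('w5')"
```

```text
[ -4.59549677 -13.47586431   6.51570752] [575.08872994   9.68363408  34.21400979]
[(array([  193,   108,   122,   135, 14350], dtype=int32), array([254., 176.])), (array([352, 365,  31,  19, 362], dtype=int32), array([365., 376.]))]
[575.86845328  49.8022348   27.79150921] [0.02042212 0.46741444 0.8838024 ] [[589.83744996  80.70544553   9.57779238]
 [559.30458273  24.30307758  42.79694863]]
```

Emit:
servo_tool(steps=[[[-0.001,0,0.001,0,5,0,0.4],[-0.0005,0,0.002,0,10,0,0.4],[0,0,0.0028,0,15,0,0.4],[0.0005,0,0.0035,0,20,0,0.4],[0.002,0,0.002,0,20,0,0.4],[0.004,0,0,0,20,0,0.4],[0.006,0,-0.002,0,20,0,0.4]]])

```text
time: 12.35
ee_pos: [575.3, 18.6, 35.3]
ee_rot: [179.9, -19.7, 87.4]
ft_force: [-2.5, -9.0, 6.4]
opening: 0.396
gripper_force: 5.4
```

```bash
python3 -c "
from h import *
pose('w6')"
```

```text
[-2.4329039  -8.56516512  4.56745625] [575.49473879  18.97817002  35.7576187 ]
[(array([ 199,  144,  114,   98, 8069], dtype=int32), array([255., 193.]))]
[575.28534717  52.45083772  29.98426537] [0.02866221 0.62790906 0.77775876] [[565.44861939  79.4430216    8.00858469]
 [575.84805891  28.94780929  49.8641186 ]]
```

Tilt is 39° with the tips well under the edge. Continuing.

Emit:
servo_tool(steps=[[[0.0035,0,-0.0008,0,0,0,0.4],[0.007,0,-0.0017,0,0,0,0.4],[0.0115,0,-0.0022,0,0,0,0.4],[0.016,0,-0.0027,0,0,0,0.4],[0.0205,0,-0.003,0,0,0,0.4],[0.023,0,-0.003,0,0,0,0.4]]])

```text
time: 13.15
ee_pos: [578.1, 36.6, 50.3]
ee_rot: [179.6, -19.5, 87.6]
ft_force: [-10.4, -19.0, 27.6]
opening: 0.399
gripper_force: 16.9
```

```bash
python3 -c "
from h import *
pose('w7')"
```

```text
[-11.16107667 -17.52344193  26.59955334] [578.16715781  36.83897938  50.56973429]
[(array([ 205,  179,  103,   58, 2067], dtype=int32), array([254., 212.]))]
[576.45570184  59.69806546  44.60127812] [0.0334606  0.87071693 0.49064489] [[588.66473983  75.84872845  14.38614426]
 [582.52880615  48.98923813  63.56756114]]
```

View pics/w7.png

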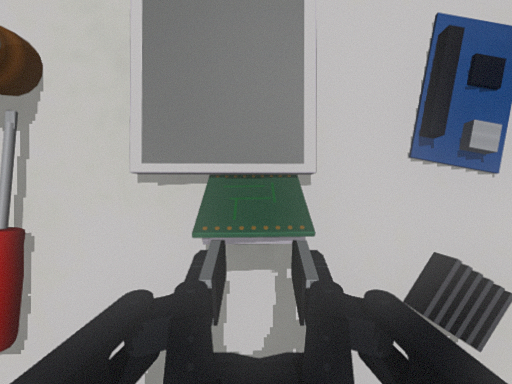

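Wrist view: the board is at 61°, green top edge at row 235, with the tips resting in the ledge between the green overhang and the can (row 240) and pressing down too hard. I'll unload by rising and swing it on over.

Emit:
servo_tool(steps=[[[0.001,0,-0.0024,0,0,0,0.4],[0.004,0,-0.0039,0,0,0,0.4],[0.0082,0,-0.0045,0,0,0,0.4],[0.0128,0,-0.0044,0,0,0,0.4],[0.0175,0,-0.0041,0,0,0,0.4]]])

```text
time: 13.82
ee_pos: [578.6, 55.7, 59.7]
ee_rot: [179.7, -19.9, 87.5]
ft_force: [-6.2, -5.8, 20.1]
opening: 0.397
gripper_force: 10.4
```

```bash
python3 -c "
from h import *
pose('w8')"
```

```text
[-5.8028446  -5.27837113 20.65236753] [578.65100683  56.46824723  59.90628858]
[]Traceback (most recent call last):
  File "<string>", line 3, in <module>
    pose('w8')
    ~~~~^^^^^^
  File "h.py", line 33, in pose
    k=min(ks,key=lambda i:np.hypot(*(ce[i]-[265,150])))
ValueError: min() iterable argument is empty
```

```bash
cat >> h.py <<'E'
def plane(n,tag,near,rad=60):
    c=cal(n);p,d=r.read_camera(n);cv2.imwrite(f'pics/{tag}.png',p)
    m=masks(p)['green']; v,u=np.nonzero(cv2.erode(m.astype(np.uint8),np.ones((2,2))))
    W=np.array([atdepth(c,a,b,d[b,a]) for a,b in zip(u,v) if d[b,a]>0]); W=W[np.linalg.norm(W-np.array(near),axis=1)<rad]
    q=W.mean(0); n_=np.linalg.svd(W-q,full_matrices=0)[2][2]*1
    print(n,len(W),q.round(1),n_.round(3),'y',np.percentile(W[:,1],[2,98]).round(1),'z',np.percentile(W[:,2],[2,98]).round(1),'x',np.percentile(W[:,0],[2,98]).round(1))
E
python3 -c "
from h import *
plane('scene','s9',(576,70,40),70)"
```

```text
h.py:40: RuntimeWarning: Mean of empty slice.
  q=W.mean(0); n_=np.linalg.svd(W-q,full_matrices=0)[2][2]*1
  ret = um.true_divide(
Traceback (most recent call last):
  File "h.py", line 40, in plane
    q=W.mean(0); n_=np.linalg.svd(W-q,full_matrices=0)[2][2]*1
                    ~~~~~~~~~~~~~~~~~~~~~~~~~~~~~~~~~~~~~^^^
IndexError: index 2 is out of bounds for axis 0 with size 0
```

```bash
python3 -c "
from h import *
a=cv2.resize(cv2.imread('pics/s9.png')[90:270,190:380],None,fx=2,fy=2,interpolation=cv2.INTER_CUBIC)
b=cv2.imread('pics/w8.png')[:360,70:470]
cv2.imwrite('pics/v9.png',np.hstack([a,b]))"
```

```text
(no output)
```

View pics/v9.png

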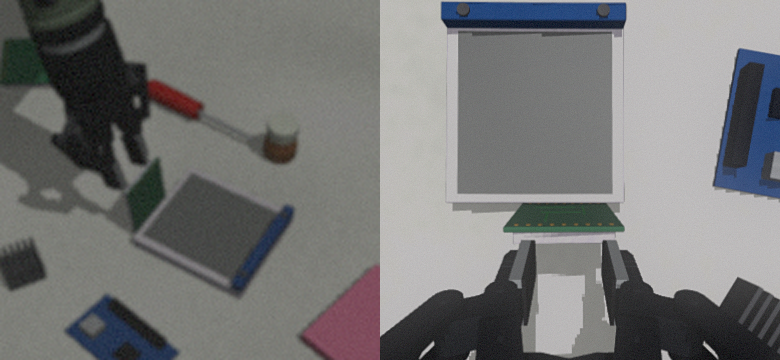

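Scene view: the board stands at about 80° with its green face toward the plate, and the tips are on its upper rear ledge. Pushing it over.

Emit:
servo_tool(steps=[[[0.002,0,-0.002,0,0,0,0.4],[0.0068,0,-0.0012,0,0,0,0.4],[0.0126,0,0.0004,0,0,0,0.4],[0.0183,0,0.0024,0,0,0,0.4],[0.0239,0,0.0044,0,0,0,0.4],[0.0294,0,0.007,0,0,0,0.4],[0.0347,0,0.01,0,0,0,0.4],[0.0381,0,0.0123,0,0,0,0.4]]])

```text
time: 14.92
ee_pos: [577.2, 96.7, 55.6]
ee_rot: [-179.9, -20.0, 87.3]
ft_force: [0.3, 0.2, 0.5]
opening: 0.401
gripper_force: 0.0
```

```bash
python3 -c "
from h import *
p,d=r.read_camera('scene');q,e=r.read_camera('wrist');cv2.imwrite('pics/s10.png',p);cv2.imwrite('pics/w10.png',q)
a=cv2.resize(p[90:270,190:380],None,fx=2,fy=2,interpolation=cv2.INTER_CUBIC)
b=q[:360,70:470]
cv2.imwrite('pics/v10.png',np.hstack([a,b]))"
```

```text
(no output)
```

View pics/v10.png

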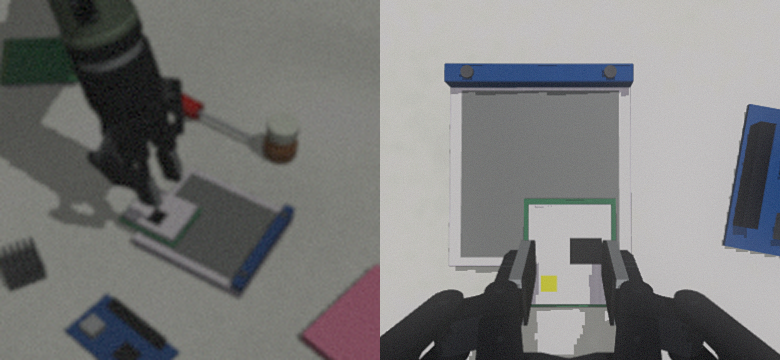

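Flipped: in the wrist half the board lies can-up on the plate, square, far edge at row 198, near edge at row 305 overhanging the rim. I'll back off behind it, straighten the tool and measure.

Emit:
servo_tool(steps=[[[-0.045,0,-0.022,0,0,0,0.4],[-0.0705,0,-0.0257,0,-10,0,0.4],[-0.0705,0,-0.0257,0,-20,0,0.4],[-0.0705,0,-0.0257,0,-20,0,0.4]]])

```text
time: 15.52
ee_pos: [574.4, 22.9, 56.3]
ee_rot: [-180.0, -0.1, 87.5]
ft_force: [-0.5, 0.2, -0.4]
opening: 0.397
gripper_force: 0.0
```

```bash
cat >> h.py <<'E'
def flipped(tag,n='wrist'):
    c=cal(n);p,d=r.read_camera(n);cv2.imwrite(f'pics/{tag}.png',p); o=r.get_obs();print(o['ee_pos'],o['ft_force'])
    for nm,m,z in (('greenring',masks(p)['green'],17),):
        v,u=np.nonzero(cv2.morphologyEx(m.astype(np.uint8),cv2.MORPH_OPEN,np.ones((2,2))))
        P=np.array([onplane(c,a,b,z)[:2] for a,b in zip(u,v)],np.float32); k=(abs(P[:,0]-575)<50)&(P[:,1]>55)&(P[:,1]<220)
        print(nm,k.sum(),cv2.minAreaRect(P[k]))
    v,u=np.mgrid[0:384:2,0:512:2]; W=np.array([atdepth(c,a,b,d[b,a]) if d[b,a]>0 else [0,0,-9] for a,b in zip(u.ravel(),v.ravel())])
    k=(W[:,2]>20.5)&(W[:,2]<30)&(abs(W[:,0]-575)<45)&(W[:,1]>55)&(W[:,1]<197)
    print('can',k.sum(),cv2.minAreaRect(W[k][:,:2].astype(np.float32)),W[k][:,2].mean())
    A=np.c_[W[k][:,:2],np.ones(k.sum())]; print('slopes',np.linalg.lstsq(A,W[k][:,2],rcond=None)[0])
E
python3 -c "
from h import *
flipped('w11');flipped('t11','top')"
```

```text
[574.12637062  22.03571966  55.98775561] [-0.04585344  0.43858588  1.03798324]
greenring 962 ((578.473876953125, 108.28456115722656), (36.403743743896484, 59.23225784301758), 87.63133239746094)
can 2773 ((577.2865600585938, 92.40129089355469), (62.02216339111328, 52.08794403076172), 87.60041046142578) 24.247019377583047
slopes [ 2.55000323e-03 -3.00265820e-03  2.30580246e+01]
[574.0145749   21.220628    55.81889806] [0.42565521 0.48014573 0.50638654]
greenring 10 ((545.9572143554688, 96.58473205566406), (30.224958419799805, 2.298975944519043), 87.55380249023438)
can 195 ((576.1112670898438, 94.3290786743164), (61.34196853637695, 51.46070861816406), 88.40803527832031) 23.225872790242153
slopes [ 7.63267921e-03 -3.38976664e-03  1.91476388e+01]
```

Emit:
servo_tool(steps=[[[0,0,0.03,0,0,0,0.4],[0.015,0,0.0378,0,0,0,0.4],[0.025,0,0.0378,0,0,0,0.4],[0.032,0,0.0378,0,0,0,0.4],[0.04,0,0.0378,0,0,0,0.4],[0.048,0,0.0378,0,0,0,0.4],[0.056,0,0.0378,0,0,0,0.4],[0.064,0,0.0378,0,0,0,0.4],[0.072,0,0.0378,0,0,0,0.4],[0.08,0,0.0378,0,0,0,0.4],[0.088,0,0.0378,0,0,0,0.4],[0.094,0,0.0378,0,0,0,0.4]]])

```text
time: 17.12
ee_pos: [578.9, 115.2, 18.4]
ee_rot: [-180.0, 0.0, 87.3]
ft_force: [0.2, -0.4, 0.4]
opening: 0.399
gripper_force: 0.4
```

```bash
python3 -c "
from h import *
flipped('w12')"
```

```text
[578.86222895 115.89694105  18.40320687] [-0.4285403   1.07797645  0.83526068]
greenring 979 ((580.58203125, 157.4222412109375), (68.21138000488281, 59.091129302978516), 87.38964080810547)
can 3766 ((579.8484497070312, 147.185546875), (83.29061126708984, 59.78769302368164), 87.28245544433594) 24.34452338350943
slopes [-8.05745831e-04 -7.76062344e-03  2.60429549e+01]
```

Emit:
servo_tool(steps=[[[0.003,0,0,0,0,0,0.4],[0.006,0,0,0,0,0,0.4],[0.0085,0,0,0,0,0,0.4],[0.0105,0,0,0,0,0,0.4],[0.012,0,0,0,0,0,0.4],[0.0135,0,0,0,0,0,0.4],[0.0135,0,0,0,0,0,0.4]]])

```text
time: 18.05
ee_pos: [579.4, 123.9, 18.4]
ee_rot: [-179.9, 0.4, 87.4]
ft_force: [-1.2, -12.7, 2.1]
opening: 0.401
gripper_force: 6.3
```

Emit:
servo_tool(steps=[[[-0.003,0,0,0,0,0,0.4],[-0.008,0,0,0,0,0,0.4],[-0.03,0,0,0,0,0,0.4],[-0.05,0,-0.03,0,0,0,0.4],[-0.08,0,-0.08,0,0,0,0.4],[-0.1,0,-0.12,0,0,0,0.4],[-0.12,0,-0.16,0,0,0,0.4],[-0.12,0,-0.16,0,0,0,0.4]]])

```text
time: 19.05
ee_pos: [577.1, 7.0, 183.2]
ee_rot: [179.4, 0.0, 87.2]
ft_force: [0.4, 0.1, -0.5]
opening: 0.403
gripper_force: 0.0
```

```bash
python3 -c "
from h import *
flipped('w13')
q=cv2.imread('pics/w13.png');p,_=r.read_camera('top');cv2.imwrite('pics/v13.png',np.hstack([q[:,60:450],p[100:320,160:380].repeat(1,0)] if 0 else [q[:,60:450],cv2.resize(p[100:320,160:380],(384,384))]))"
```

```text
[575.25225299   7.95532165 180.53787156] [ 0.03773894  1.01064118 -0.2917372 ]
greenring 424 ((580.3593139648438, 146.63717651367188), (31.96091651916504, 59.26469802856445), 87.337646484375)
can 538 ((580.2042846679688, 148.12632751464844), (26.28734588623047, 51.493717193603516), 87.71671295166016) 24.27869019888602
slopes [-4.86222368e-03 -1.19982481e-02  2.88811518e+01]
```

View pics/v13.png

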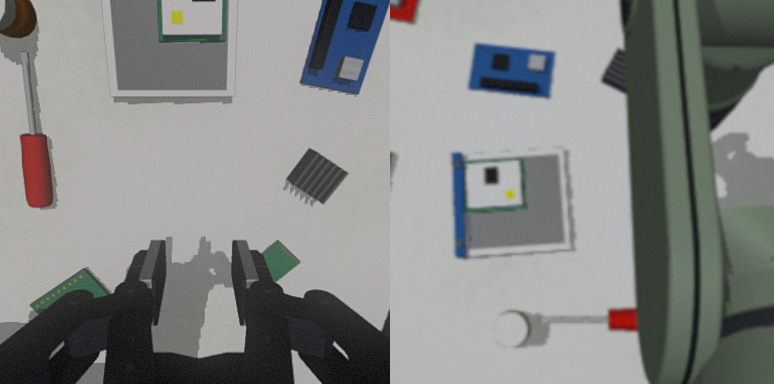

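The top view shows the board can-up and flush against the blue stop. Its heading is 87.3–87.7° against the plate's 87.3°, the 12.7 N contact force confirmed it seated, and the other items are in place.

```bash
python3 -c "
from h import *
print(r.job_done())"
```

```text
the job is handed in; nothing more can be done
None
```

I flipped the board onto the plate and pushed it square against the blue back stop, shield can up. The first tip-up slipped back flat and the second worked. The arm backed off, the loose items looked unmoved in the last pictures, and the job was handed in at about 19 s of the 54 s allowed.

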